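# Sort the cheese counter's kit: wash-up, labelling tidy, tape holder

## Robot

A 6-joint arm with a two-finger parallel gripper is mounted at the origin on a cart in front of the work surface, level with it; the furniture and walls round the work are solid. World frame = base frame: x ahead of the robot, y to its left, z up, the work surface at z = 0. Lengths are in m, angles in degrees, forces in N, time in s.
With the tool pointing down it reaches from about 0.325 to 0.85 m from the base axis. Payload 4.4 kg.
Tool frame: the origin (TCP) lies midway between the tips of the shut fingers; the grasp point (between the pads) lies 19 mm behind it; x points along the fingers, y is the direction in which the jaws open and shut, and the axes are right-handed (so a half turn about x gives the same grasp; the last joint's range is limited). The gripper opens to 94 mm and grips with 3 to 60 N. Pads are 16 mm wide; open, the fingers measure 119 mm over their backs; the gripper's body (75 mm by 177 mm) begins 78 mm behind the grasp point.
Start: joints at [55.548, 11.837, 88.321, -0, 79.842, -8.623], TCP at [0.251, 0.518, 0.183] pointing down, gripper open.
Joint ranges: [-156.59, 156.59], [-49.26, 127.26], [12.9, 141.05], [-63.56, 243.56], [4.71, 150.69], [-161.64, 161.64]. Speed limits (degrees/s): [159.86, 159.86, 180, 180, 180, 180].

## Interface

Orientations are given as a 3x3 rotation matrix whose columns are the frame's x, y, z axes.
In Python, from cell import arm gives the robot as it stands. The module is installed in compiled form; this text tells all that it offers.
- The arm moves only by the tool send_rows, never from a script. Its argument "moves" is a list of rows, each a list of 5 numbers: the shift along the tool's x, y, z in cm, then the turn about the tool's x in degrees, then the closure in counts, from 0 (fully open) to 255 (shut). A call has 1 to 12 rows; each row is the pose to reach, as a shift and turn from the pose measured when the call began, along the tool's axes at that moment; what a row does not reach only later rows make up. A row lasts 1/10 s, in which the tool goes at most 50 mm and 8.59 degrees, less where a joint would pass 70% of its speed; a pose out of reach is approached as far as the arm can. A call with a gripper value outside its range is refused whole. The fingers move at their own pace and stop on an object; "force" is the grip in N (left out, the last holds). Time passes only in rows, so rows that repeat a pose let the fingers close. It gives the time, the measured TCP pose, the force and the opening at its end, in the units of the state.
- arm.read_state(): the state, without advancing time (a new reading comes with each control period).
- arm.grab_frame(name): name is "side" or "top" or "wrist"; returns the picture (400x640x3 uint8, red, green, blue); there is no depth.
- arm.camera_params(name): a dict with "fx", "fy", "cx", "cy" (pixels), "rvec" (rotation vector, rad) and "tvec" (3), from world to camera coordinates, as OpenCV has them. Camera axes: x right, y down, z forward; pixel columns grow to the right and rows downward; lengths in m; the calibration is good to about 2 mm. The wrist camera is an equidistant fisheye: a pixel r from the principal point sees the ray r / f radians off the axis. A picture is of the moment at which its call begins: read the wrist's pose just before it. camera_params takes no time and is no camera call; for the wrist camera it gives the pose at the moment of the call.
- arm.sign_off(): hands the job in, once; it reports no verdict.
Trained networks look in the newest picture that a camera, given by its name, has taken for a name from the list of things; names that differ only in an ending like _2 or _b are one class to them, and where a whole thing is asked for, a point or a joint stands for the part that bears it (a point fixed in the world has none). Each returns a list of dicts, best first, with "p" (0 to 1); they miss things now and then, are a little off and sometimes report something else, mostly with a low value. They report only what shows in the picture. A call takes as long as a camera call.
- arm.look_for(query, camera): "centre" ([x, y, z] in m, in the coordinates of the camera as it stood for that picture, good to about 4 mm: the middle of the surface that is visible of it).
The state is a dict: "time": time; "joint_pos": joint angles; "joint_vel": joint speeds; "joint_efforts": joint torques, N m; "tcp_pos": TCP position; "tool_rot": TCP orientation; "force": force on the tool from outside, world axes, zero at the start; "wrist_torque": the same for the moment, N m; "grip_width": opening from 0.0 (shut) to 1.0 (fully open).
Only numpy, scipy, OpenCV 4.12 (cv2) and the standard library are available. Lean on these libraries where they do the work, as an engineer would, in place of code of your own. Each camera call takes 0.05 s, during which the arm holds its last target. There are 200 camera calls.

## Task

Clear the kit that is lying mixed along the front of the cheese counter, nearest the robot (what lies farther back stays). What has to be washed goes into the steel tray: the cheese borer lying flat on its bottom and the scrubbing brush standing on its bristles beside it. The labelling things go home: the marker pen down into the pen groove of the wooden tidy, the date stamp upright in the tidy's square well, and the roll of tape flat down over the post of the tape holder; leave the wrapped cheese and the pot of picks where they stand, and let go of everything.

Things in the scene. Friction and masses are not known exactly. Their poses are not given: they have to be found in the camera images.
- cheese_borer: Cheese borer lying flat near the counter's front (a second one far back is not meant): round steel tube 15 mm thick along its x from x = -68 to +52 mm (its middle 8 mm above the underside), with a brown wooden T handle at the +x end, x = 51 to 69 mm, 80 mm long along y and 18 mm high. 137 x 80 x 18 mm, 0.05 to 0.1 kg, heaviest about x = +30 mm. Origin: underside, in the middle of its length, on the tube's line; z up.
- scrub_brush: Teal scrubbing brush near the front (not one far back), standing on its bristles, with an arched handle on top: 30 mm wide (x), 85 mm long (y), 55 mm high; it can be gripped as a solid block 30 mm across its x at 35 to 50 mm height. Origin: centre of the underside; z up.
- marker_pen: White marker pen with a black cap, lying near the front (not the ones far back): 138 mm long (x), 15 mm wide, 15 mm high; does not roll. Origin: centre of its underside.
- date_stamp: Date stamp standing upright near the front (not one far back): dark block base 30 (x) x 44 (y) x 24 mm high, round brown wooden head 28 mm across from 24 to 66 mm height. Origin: centre of the underside; z up.
- tape_roll: Roll of cream masking tape lying flat: 62 mm across, 19 mm high, hole 24 mm across. Origin: centre of the underside; z up.
- wash_tray: Shallow open stainless steel tray, fixed: flange 198 (x) x 168 (y) mm at 40 mm height, flat inner bottom 172 (x) x 142 (y) mm at 3 mm height, walls leaning outward a little. Origin: centre of the underside; x along its longer side.
- label_tidy: Wooden tidy, fixed, base 190 (x) x 146 (y) x 10 mm; bay bottoms at 10 mm height. Pen groove along x: centre x 0, y -34 mm, inside 160 x 34, sides to 29 mm height, open from x -40 to +40 (finger scoop). Stamp well: centre x -50, y +36 mm, inside 46 (x) x 60 (y), walls 6 thick to 25 mm height. Beside it a fixed grey stamp pad, centre x +40, y +37, 28 mm high. Origin: centre of underside.
- tape_holder: Upright tape holder, fixed: round dark foot 92 mm across and 12 mm high with a steel post 10 mm thick in its middle, round-topped, up to 53 mm height. Origin: centre of the underside, below the post; z up.
- wrapped_portion: Film-wrapped wedge of cheese, 65 (x) x 106 (y) x 42 mm, loose, standing at the foot of the clear glass screen; not to be moved. The screen is an upright pane 0.24 m high, clear of which the arm must stay: it runs along y from y = 0.24 m to the right, at x = 0.61 m at its foot and 0.64 m at its top. Origin: centre of the underside.
- pick_pot: Small blue-grey pot of wooden tasting picks, 48 mm across, 79 mm high, loose; not to be moved. Origin: centre of the underside.

How it is judged:
By the outcome, as a careful person would: the job done as asked, in the order asked, and still so for the second after the job is handed in, with the robot touching nothing.
It also fails if it takes over 141 s, if anything falls off the work surface, if the arm or the gripper's body presses on something with over 40 N, if the wrist force passes 120 N, or if a joint passes its speed limit or range.

## Working session

There is one attempt and no reset: what is moved stays moved. The work goes in short steps, Python scripts to look and compute and a tool call to move; the robot and the scene stay as the last step left them, time stands still between calls to the robot, and variables do not carry over. Pictures are saved under pics/ and viewed, about 12 in all and at most 16, crops included, and the job is handed in when it is done.

Besides the shell and the picture viewer there is one more tool, called after "Call:" as name([rows], argument=value, ...), one row to a line, values as JSON. send_rows: Moves the arm, as the interface text tells. Its arguments: {"type":"object","properties":{"moves":{"type":"array","items":{"type":"array","items":{"type":"number"}}},"force":{"type":"number"}},"required":["moves"]}

```bash
mkdir -p pics; cat > h.py <<'E'
import numpy as np, cv2
from cell import arm
def cam(n):
    p=arm.camera_params(n); R=cv2.Rodrigues(np.array(p["rvec"],float))[0]; return p,R,np.array(p["tvec"],float)
def look(q,n,C=None):
    p,R,t=C or cam(n)
    return [(round(d["p"],2),np.round(R.T@(np.array(d["centre"])-t),3).tolist()) for d in arm.look_for(q,n)]
def snap(n,f):
    C=cam(n); im=arm.grab_frame(n); cv2.imwrite("pics/"+f,im[:,:,::-1]); return C,im
def pix2plane(C,uv,z):
    p,R,t=C; d=R.T@np.array([(uv[0]-p["cx"])/p["fx"],(uv[1]-p["cy"])/p["fy"],1]); o=-R.T@t
    return o+d*(z-o[2])/d[2]
def proj(C,P):
    p,R,t=C; q=R@np.array(P)+t; return np.array([p["fx"]*q[0]/q[2]+p["cx"],p["fy"]*q[1]/q[2]+p["cy"]])
E
python3 - <<'E'
from h import *
s=arm.read_state(); print(np.round(s["tool_rot"],3),s["tcp_pos"],s["time"])
for n in ("top","side"):
    C,im=snap(n,n+"0.png"); print(n,C[0],np.round(-C[1].T@C[2],3))
    for q in "cheese_borer scrub_brush marker_pen date_stamp tape_roll wash_tray label_tidy tape_holder wrapped_portion pick_pot".split():
        print(q,look(q,n,C))
E
```

```text
[[-0.001  0.436  0.9  ]
 [-0.002  0.9   -0.436]
 [-1.    -0.002 -0.   ]] [0.25004414 0.51683979 0.18140425] 0.0
top {'fx': 482.25132526946646, 'fy': 482.25132526946646, 'cx': 311.0787585085572, 'cy': 191.3634105769112, 'rvec': array([ 2.13074674, -2.11695758,  0.16787827]), 'tvec': array([-0.05051564,  0.47742208,  1.34842391])} [ 0.238 -0.07   1.41 ]
cheese_borer [(0.8, [0.461, 0.084, 0.011])]
scrub_brush [(0.5, [0.402, 0.203, 0.024])]
marker_pen [(0.6, [0.434, -0.034, 0.02])]
date_stamp [(0.71, [0.46, 0.085, 0.012]), (0.67, [0.526, 0.193, 0.023])]
tape_roll [(0.82, [0.606, 0.347, 0.021])]
wash_tray [(0.78, [0.447, -0.273, 0.001])]
label_tidy [(0.76, [0.444, 0.36, 0.01])]
tape_holder [(0.59, [0.464, -0.427, 0.011]), (0.36, [0.428, -0.034, 0.021])]
wrapped_portion []
pick_pot [(0.57, [0.362, -0.48, 0.037])]
side {'fx': 511.98696709758036, 'fy': 511.98696709758036, 'cx': 314.2278846671432, 'cy': 192.0434354671766, 'rvec': array([ 0.14656041, -2.55212145,  1.75578871]), 'tvec': array([0.47058498, 0.10068857, 1.70323799])} [0.326 1.595 0.695]
cheese_borer [(0.56, [0.447, 0.092, 0.012])]
scrub_brush [(0.59, [0.409, 0.228, 0.016]), (0.38, [0.442, 0.321, 0.029])]
marker_pen [(0.59, [0.438, -0.033, 0.013])]
date_stamp [(0.59, [0.53, 0.205, 0.023])]
tape_roll [(0.41, [0.624, 0.337, 0.019])]
wash_tray [(0.96, [0.445, -0.307, 0.021]), (0.52, [0.436, -0.031, 0.012])]
label_tidy [(0.65, [0.441, 0.322, 0.029])]
tape_holder []
wrapped_portion [(0.75, [0.561, 0.015, 0.032]), (0.67, [0.437, -0.032, 0.011])]
pick_pot [(0.46, [0.364, -0.465, 0.041])]
```

View pics/top0.png

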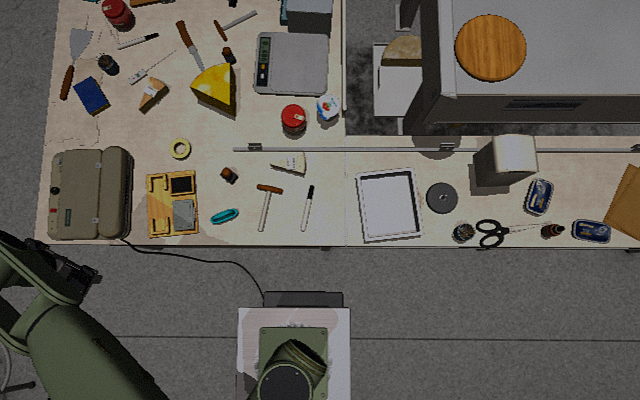

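View pics/side0.png

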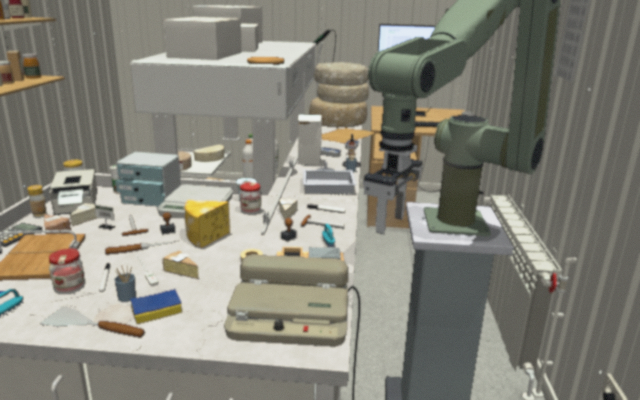

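```bash
python3 - <<'E'
import cv2
im=cv2.imread("pics/top0.png")
cv2.imwrite("pics/c1.png",cv2.resize(im[130:245,140:330],None,fx=4.2,fy=4.2,interpolation=cv2.INTER_CUBIC))
cv2.imwrite("pics/c2.png",cv2.resize(im[130:250,340:480],None,fx=4.2,fy=4.2,interpolation=cv2.INTER_CUBIC))
E
```

```text
(no output)
```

View pics/c1.png

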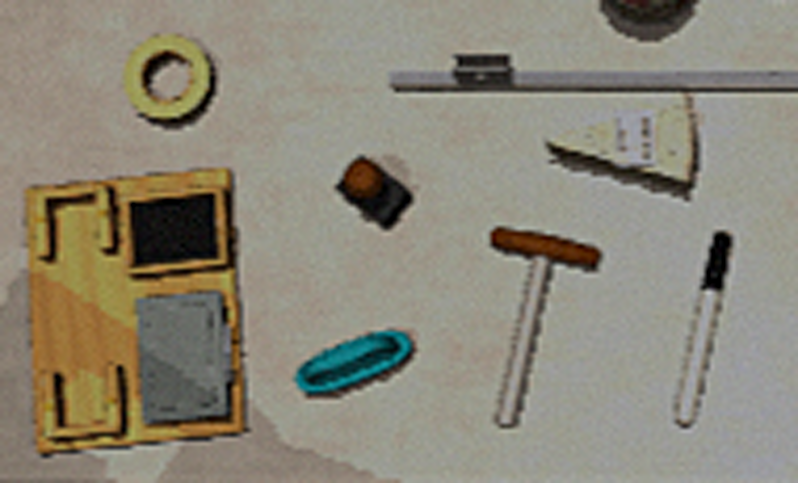

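View pics/c2.png

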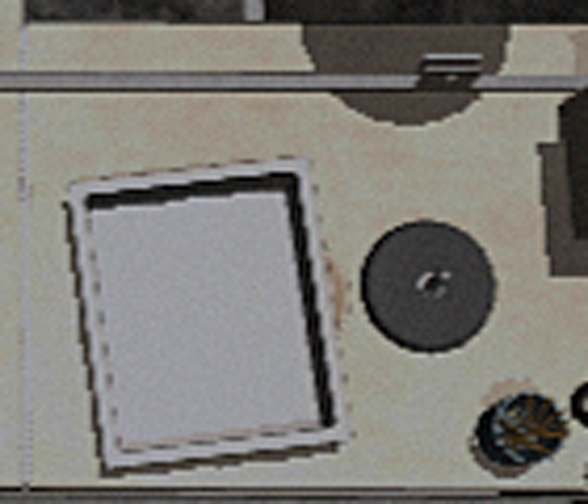

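```bash
cat >> h.py <<'E'
def go(xyz,psi):
    "shift along tool axes (cm), turn (deg) from now; psi = angle of tool y about world z (mod 180)"
    s=arm.read_state(); R=np.array(s["tool_rot"]); d=R.T@(np.array(xyz)-s["tcp_pos"])*100
    now=np.degrees(np.arctan2(R[1,1],R[0,1])); th=(now-psi+90)%180-90
    print("move",np.round(d,2),"turn",round(th,1),"now",np.round(s["tcp_pos"],4),"psi",round(now,1),"j6",round(s["joint_pos"][5],1),"t",round(s["time"],2)); return d,th
E
python3 - <<'E'
from h import *
im=cv2.imread("pics/top0.png"); C=cam("top"); S=cam("side")
c1=lambda a,b:(140+a/4.2-.4,130+b/4.2-.4); c2=lambda a,b:(340+a/4.2-.4,130+b/4.2-.4)
w=lambda uv,z:pix2plane(C,uv,z)[:2]
def seg(a,b,z,n):
    A,B=w(c1(*a),z),w(c1(*b),z); d=B-A; print(n,"mid",np.round((A+B)/2,4),"len",round(np.linalg.norm(d),3),"ang",round(np.degrees(np.arctan2(d[1],d[0])),1))
seg((508,425),(548,236),.009,"borer tail-head"); seg((492,236),(600,258),.012,"handle")
seg((684,426),(722,233),.008,"pen"); seg((297,384),(412,340),.045,"brush")
seg((410,193),(388,228),.02,"stampedge"); print("head",w(c1(363,178),.066),"tape",w(c1(168,79),.019))
T=[w(c1(*p),.01) for p in((28,187),(232,170),(245,432),(40,453))]; print("tidy",np.mean(T,0),[np.round(t,3).tolist() for t in T])
T=[w(c2(*p),.04) for p in((70,185),(308,158),(345,440),(105,470))]; print("tray",np.mean(T,0),[np.round(t,3).tolist() for t in T])
print("holder foot",w(c2(428,286),.012),"post",w(c2(434,284),.053))
print("well inner", [np.round(w(c1(*p),.02),3).tolist() for p in((132,203),(215,196),(220,258),(137,268))])
hsv=cv2.cvtColor(im,cv2.COLOR_BGR2HSV)
for n,lo,hi,box,z in(("brush",(80,90,50),(100,255,255),(205,200,245,230),.045),("tape",(18,50,120),(35,255,255),(165,135,195,163),.019),("stamphead",(3,120,60),(14,255,255),(215,160,240,185),.06)):
    m=cv2.inRange(hsv,lo,hi); k=np.zeros_like(m); k[box[1]:box[3],box[0]:box[2]]=255; m&=k
    pts=cv2.findNonZero(m)
    r=cv2.minAreaRect(pts); print(n,len(pts),r,w(r[0],z))
for h in(0.06,.08,.1,.12,.14,.16): print(h,pix2plane(C,(132,190),h)[1],pix2plane(S,(300,257),h)[1],pix2plane(S,(300,283),h)[1])
E
```

```text
borer tail-head mid [0.4328 0.0869] len 0.136 ang -10.5
handle mid [0.491  0.0755] len 0.078 ang -101.3
pen mid [ 0.4343 -0.0353] len 0.139 ang -10.5
brush mid [0.405  0.2006] len 0.083 ang -68.4
stampedge mid [0.5151 0.1784] len 0.029 ang 149.8
head [0.52832589 0.19558594] tape [0.60979246 0.34666262]
tidy [0.44573301 0.36262729] [[0.533, 0.445], [0.546, 0.3], [0.36, 0.282], [0.344, 0.424]]
tray [ 0.44302302 -0.27039216] [[0.531, -0.178], [0.551, -0.342], [0.356, -0.362], [0.335, -0.2]]
holder foot [ 0.46600763 -0.42847546] post [ 0.46072232 -0.42203881]
well inner [[0.52, 0.367], [0.525, 0.309], [0.481, 0.303], [0.473, 0.361]]
brush 213 ((223.5205535888672, 215.55477905273438), (9.597373962402344, 28.440998077392578), 69.44395446777344) [0.40562477 0.20204482]
tape 227 ((179.0, 147.5), (19.0, 20.0), 90.0) [0.61258728 0.34861694]
stamphead 34 ((225.38461303710938, 171.42308044433594), (6.1017022132873535, 5.824352264404297), 33.6900634765625) [0.53124859 0.19868588]
0.06 0.46431507831694135 0.4222307765682318 0.5499411607804869
0.08 0.4564033901391931 0.4591738365707161 0.5828607669990127
0.1 0.448491701961445 0.49611689657320035 0.6157803732175383
0.12 0.4405800137836969 0.5330599565756848 0.6486999794360641
0.14 0.43266832560594876 0.5700030165781689 0.6816195856545898
0.16 0.4247566374282005 0.6069460765806532 0.7145391918731155
```

```bash
python3 -c "
from h import *
go((.4574,.0823,.12),79.5)"
```

```text
move [  6.25 -30.16  37.59] turn -15.3 now [0.2505 0.5175 0.1825] psi 64.2 j6 -8.6 t 1.1
```

Call:
send_rows([
  [6.2,-30.2,37.6,-15.3,0],
  [6.2,-30.2,37.6,-15.3,0],
  [6.2,-30.2,37.6,-15.3,0],
  [6.2,-30.2,37.6,-15.3,0],
  [6.2,-30.2,37.6,-15.3,0],
  [6.2,-30.2,37.6,-15.3,0],
  [6.2,-30.2,37.6,-15.3,0],
  [6.2,-30.2,37.6,-15.3,0],
  [6.2,-30.2,37.6,-15.3,0],
  [6.2,-30.2,37.6,-15.3,0],
  [6.2,-30.2,37.6,-15.3,0],
  [6.2,-30.2,37.6,-15.3,0],
])

```text
time: 2.3
tcp_pos: [0.4574, 0.0815, 0.1205]
tool_rot: [[-0.001, 0.185, 0.983], [0.001, 0.983, -0.185], [-1.0, 0.001, -0.001]]
force: [1.2, -0.5, 0.3]
grip_width: 0.995
```

```bash
python3 -c "
from h import *
print(cam('wrist')[0])
C,im=snap('wrist','w1.png')
go((.4574,.0823,.004),79.5)"
```

```text
{'fx': 309.70691628693146, 'fy': 309.70691628693146, 'cx': 319.17464474830865, 'cy': 204.48544011014766, 'rvec': array([-2.24647017, -1.86261113, -0.26047186]), 'tvec': array([-0.16538502, -0.4288773 ,  0.2137445 ])}
move [11.65 -0.    0.04] turn -0.1 now [0.4571 0.0823 0.1205] psi 79.4 j6 -80.0 t 2.35
```

View pics/w1.png

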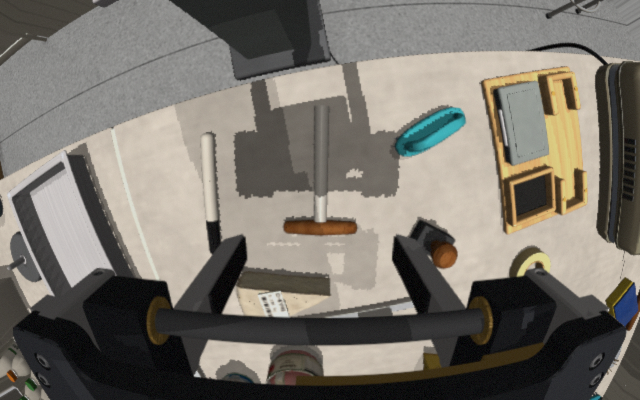

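Call:
send_rows([
  [5,0,0,0,0],
  [8,0,0,0,0],
  [10,0,0,0,0],
  [11.6,0,0,0,0],
  [11.6,0,0,0,0],
  [11.6,0,0,0,255],
  [11.6,0,0,0,255],
  [11.6,0,0,0,255],
  [11.6,0,0,0,255],
  [11.6,0,0,0,255],
  [11.6,0,0,0,255],
  [11.6,0,0,0,255],
], force=25)

```text
time: 3.55
tcp_pos: [0.4571, 0.0823, 0.0046]
tool_rot: [[-0.0, 0.183, 0.983], [0.001, 0.983, -0.183], [-1.0, 0.001, -0.001]]
force: [0.0, -0.0, 0.1]
grip_width: 0.438
```

```bash
cat >> h.py <<'E'
def wpix(C,uv,z):
    p,R,t=C; x,y=uv[0]-p["cx"],uv[1]-p["cy"]; r=np.hypot(x,y); a=r/p["fx"]
    d=R.T@np.array([np.sin(a)*x/r,np.sin(a)*y/r,np.cos(a)]); o=-R.T@t
    return (o+d*(z-o[2])/d[2])[:2]
def wp0(rvec,tvec,uv,z):
    p={"fx":309.70691628693146,"cx":319.17464474830865,"cy":204.48544011014766}
    return np.round(wpix((p,cv2.Rodrigues(np.array(rvec))[0],np.array(tvec)),uv,z),4)
E
python3 - <<'E'
from h import *
f=lambda uv,z:wp0([-2.24647017,-1.86261113,-0.26047186],[-0.16538502,-0.4288773,0.2137445],uv,z)
print("handle",f((320,227),.014),"tail",f((321,106),.008))
print("pen",f((208,133),.008),f((213,247),.008)); print("brush ends",f((400,147),.048),f((464,115),.048))
print("stamp corners",f((425,221),.024),f((452,233),.024),f((414,240),.024)); print("head",f((445,255),.062)); print("tape outer edges top",f((513,263),.019),f((551,258),.019),f((531,247),.019))
print("tidy corners",f((481,82),.01),f((569,67),.01),f((602,220),.01),f((507,233),.01))
go((.4574,.0823,.15),79.5)
E
```

```text
handle [0.4894 0.077 ] tail [0.3662 0.1012]
pen [ 0.368 -0.02 ] [ 0.4939 -0.0494]
brush ends [0.4157 0.1645] [0.3945 0.2329]
stamp corners [0.5008 0.1884] [0.5214 0.2193] [0.5201 0.1743]
head [0.5253 0.1955]
tape outer edges top [0.5856 0.3098] [0.5971 0.3787] [0.5699 0.3384]
tidy corners [0.3624 0.2794] [0.3462 0.4267] [0.5701 0.4996] [0.5455 0.3032]
move [-1.454e+01  1.000e-02  3.000e-02] turn -0.1 now [0.4571 0.0823 0.0046] psi 79.4 j6 -80.0 t 3.55
```

Call:
send_rows([
  [0,0,0,0,255],
  [0,0,0,0,255],
  [0,0,0,0,255],
  [0,0,0,0,255],
  [0,0,0,0,255],
  [-3,0,0,0,255],
  [-7,0,0,0,255],
  [-11,0,0,0,255],
  [-11,0,0,0,255],
])

```text
time: 4.45
tcp_pos: [0.4624, 0.0823, 0.1207]
tool_rot: [[0.012, 0.183, 0.983], [0.001, 0.983, -0.183], [-1.0, 0.003, 0.012]]
force: [1.1, -0.1, 0.7]
grip_width: 0.004
```

```bash
cat >> h.py <<'E'
def frame(c,ang,p):
    a=np.radians(ang); return np.array(c)+np.array([[np.cos(a),-np.sin(a)],[np.sin(a),np.cos(a)]])@np.array(p)
TRAY=((.443,-.270),6.2); TIDY=((.4457,.3626),186.)
E
python3 - <<'E'
from h import *
p=frame(*TRAY,(.025,-.028)); print(p,arm.read_state()["grip_width"]*94)
go((*p,.12),96.2)
E
```

```text
[ 0.47087776 -0.29513624] 0.3651244836374301
move [  0.06 -36.94   7.75] turn -16.8 now [0.4624 0.0823 0.1207] psi 79.4 j6 -80.0 t 4.45
```

```bash
python3 - <<'E'
from h import *
C,im=snap('wrist','w2.png'); go((.4574,.0823,.12),79.5); print(look("cheese_borer","wrist",C))
C=cam("top"); print(C[0]["cx"]); C,im=snap("top","t2.png"); print(look("cheese_borer","top",C))
E
```

```text
move [-0.22 -0.04 -0.26] turn -0.1 now [0.4601 0.0822 0.1178] psi 79.4 j6 -80.0 t 4.5
[(0.8, [0.455, 0.085, 0.011]), (0.59, [0.543, -0.001, 0.025])]
311.0787585085572
[]
```

View pics/w2.png

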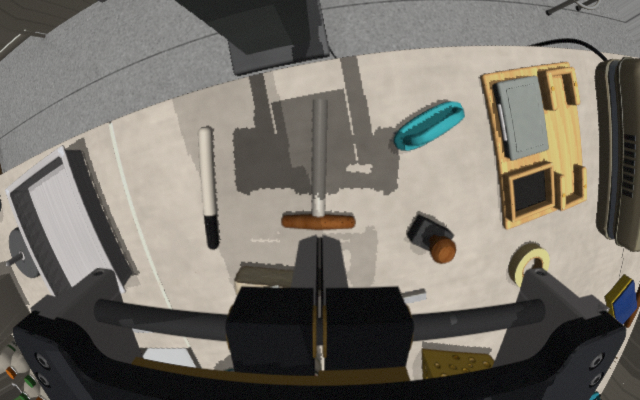

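Call:
send_rows([
  [0,0,-0.3,0,120],
  [0,0,-0.3,0,120],
  [0,0,-0.3,0,120],
  [4,0,-0.3,0,120],
  [8,0,-0.3,0,120],
  [10,0,-0.3,0,120],
  [11,0,-0.3,0,120],
  [11,0,-0.3,0,120],
  [11.3,0,-0.3,0,120],
  [11.5,0,-0.3,0,120],
  [11.5,0,-0.3,0,120],
])

```text
time: 5.75
tcp_pos: [0.4533, 0.0829, -0.001]
tool_rot: [[-0.001, 0.183, 0.983], [0.001, 0.983, -0.183], [-1.0, 0.0, -0.001]]
force: [-0.1, -0.6, 0.4]
grip_width: 0.53
```

```bash
python3 - <<'E'
from h import *
go((.456,.0823,.001),79.5);s=arm.read_state();print(s["force"],s["grip_width"]*94)
C,im=snap('wrist','w3.png')
E
```

```text
move [-0.2  -0.01  0.27] turn -0.1 now [ 0.4533  0.0829 -0.001 ] psi 79.4 j6 -79.9 t 5.75
[-0.08764244 -0.58196435  0.37104736] 49.85032141647814
```

View pics/w3.png

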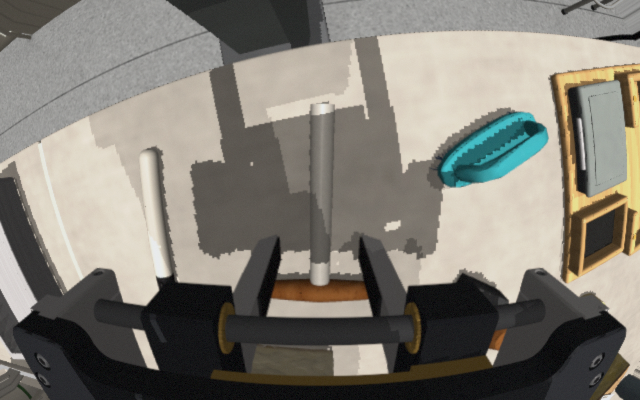

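Call:
send_rows([
  [0,0,0,0,255],
  [0,0,0,0,255],
  [0,0,0,0,255],
  [0,0,0,0,255],
  [0,0,0,0,255],
  [0,0,0,0,255],
])

```text
time: 6.4
tcp_pos: [0.4532, 0.0829, -0.001]
tool_rot: [[-0.002, 0.183, 0.983], [0.001, 0.983, -0.183], [-1.0, 0.0, -0.002]]
force: [0.4, -0.2, 0.2]
grip_width: 0.057
```

```bash
python3 - <<'E'
from h import *
go((.456,.0823,.001),79.5);s=arm.read_state();print(s["force"],s["grip_width"]*94)
C=cam("wrist"); im=arm.grab_frame("wrist"); cv2.imwrite("pics/w4.png",cv2.resize(im[90:340,200:440,::-1],None,fx=2.4,fy=2.4))
E
```

```text
move [-0.2  -0.    0.28] turn -0.1 now [ 0.4532  0.0829 -0.001 ] psi 79.4 j6 -79.9 t 6.4
[ 0.36640065 -0.21011634  0.22851749] 5.316035993776515
```

View pics/w4.png

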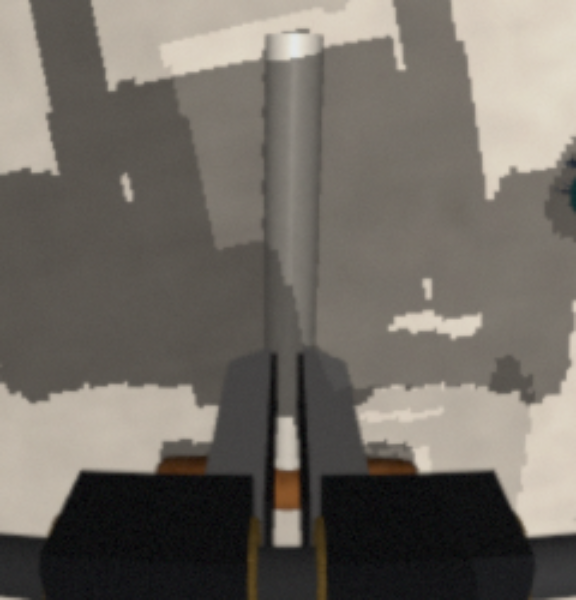

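Call:
send_rows([
  [0,0,0,0,150],
  [0,0,0,0,150],
  [0,0,0,0,150],
  [0,0,0,0,150],
  [0,0,0,0,150],
  [0.5,0,0,0,150],
  [1.0,0,0,0,150],
  [1.0,0,0,0,150],
])

```text
time: 7.25
tcp_pos: [0.4521, 0.0829, -0.012]
tool_rot: [[-0.004, 0.183, 0.983], [0.001, 0.983, -0.183], [-1.0, -0.0, -0.004]]
force: [-0.6, 0.5, 0.2]
grip_width: 0.414
```

```bash
python3 - <<'E'
from h import *
s=arm.read_state();print(s["tcp_pos"],s["force"],s["grip_width"]*94)
C=cam("wrist"); print("cam",-C[1].T@C[2], np.degrees(np.arccos(-(C[1].T@[0,0,1])[2])))
im=arm.grab_frame("wrist"); cv2.imwrite("pics/w5.png",cv2.resize(im[90:340,200:440,::-1],None,fx=2.4,fy=2.4))
E
```

```text
[ 0.4521069   0.08287736 -0.01204166] [-0.62797167  0.50167982  0.17084452] 38.8993438102571
cam [0.37400343 0.09785707 0.19061898] 15.666574473081306
```

View pics/w5.png

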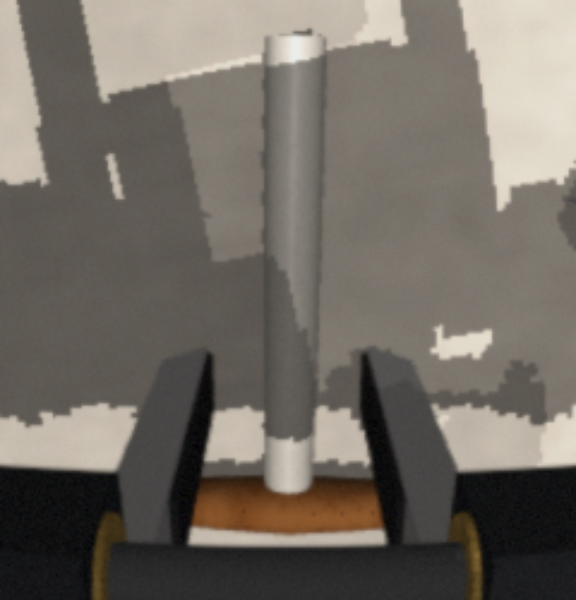

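```bash
cat >> h.py <<'E'
def wproj(C,P):
    p,R,t=C; q=R@np.array(P)+t; a=np.arctan2(np.hypot(q[0],q[1]),q[2]); n=q[:2]/np.hypot(q[0],q[1])
    return np.array([p["cx"],p["cy"]])+p["fx"]*a*n
E
python3 - <<'E'
from h import *
s=arm.read_state(); C=cam("wrist"); P=np.array(s["tcp_pos"]); R=np.array(s["tool_rot"])
for b in(0,.01,.02,.03):
  print(b,[np.round(wproj(C,P-b*R[:,0]+k*.0195*R[:,1]),0).tolist() for k in(-1,0,1)])
E
```

```text
0 [[291.0, 236.0], [318.0, 236.0], [346.0, 236.0]]
0.01 [[289.0, 241.0], [318.0, 241.0], [347.0, 241.0]]
0.02 [[288.0, 247.0], [318.0, 247.0], [349.0, 247.0]]
0.03 [[287.0, 253.0], [318.0, 254.0], [350.0, 253.0]]
```

Call:
send_rows([
  [0.3,0,0,0,150],
  [0.3,0,0,0,150],
  [0.3,0,0,0,150],
])

```text
time: 7.6
tcp_pos: [0.4523, 0.0829, -0.0148]
tool_rot: [[-0.003, 0.183, 0.983], [0.001, 0.983, -0.183], [-1.0, 0.0, -0.004]]
force: [-0.5, 0.5, 0.1]
grip_width: 0.408
```

Call:
send_rows([
  [0.2,0,0,0,150],
  [0.3,0,0,0,150],
  [0.3,0,0,0,150],
])

```text
time: 7.9
tcp_pos: [0.4522, 0.0829, -0.018]
tool_rot: [[-0.004, 0.183, 0.983], [0.001, 0.983, -0.183], [-1.0, -0.0, -0.004]]
force: [-0.3, -0.9, -0.1]
grip_width: 0.41
```

```bash
python3 - <<'E'
from h import *
s=arm.read_state();print(s["tcp_pos"],s["force"],s["grip_width"]*94)
E
```

```text
[ 0.45215008  0.08290052 -0.01798337] [-0.33297165 -0.87807848 -0.11758445] 38.56190400774844
```

Call:
send_rows([
  [0.2,0,0,0,150],
  [0.2,0,0,0,150],
])

```text
time: 8.1
tcp_pos: [0.4519, 0.0829, -0.0202]
tool_rot: [[-0.004, 0.183, 0.983], [0.001, 0.983, -0.183], [-1.0, -0.0, -0.004]]
force: [0.1, -0.2, 0.5]
grip_width: 0.413
```

Call:
send_rows([
  [0.15,0,0,0,150],
  [0.15,0,0,0,150],
])

```text
time: 8.3
tcp_pos: [0.4516, 0.0829, -0.022]
tool_rot: [[-0.005, 0.183, 0.983], [0.001, 0.983, -0.183], [-1.0, -0.0, -0.005]]
force: [-1.2, -0.1, -0.2]
grip_width: 0.409
```

Call:
send_rows([
  [0.15,0,0,0,150],
  [0.15,0,0,0,150],
])

```text
time: 8.5
tcp_pos: [0.4519, 0.0829, -0.0226]
tool_rot: [[-0.005, 0.183, 0.983], [0.001, 0.983, -0.183], [-1.0, -0.0, -0.005]]
force: [-2.1, -0.4, 8.2]
grip_width: 0.413
```

Call:
send_rows([
  [-0.4,0,0,0,150],
  [-0.4,0,0,0,255],
  [-0.4,0,0,0,255],
  [-0.4,0,0,0,255],
  [-0.4,0,0,0,255],
  [-0.4,0,0,0,255],
  [-0.4,0,0,0,255],
  [-0.4,0,0,0,255],
  [-0.4,0,0,0,255],
])

```text
time: 9.4
tcp_pos: [0.4517, 0.0829, -0.0188]
tool_rot: [[-0.005, 0.183, 0.983], [0.001, 0.983, -0.183], [-1.0, -0.0, -0.005]]
force: [0.4, 0.4, -0.8]
grip_width: 0.15
```

Call:
send_rows([
  [-2,0,0,0,255],
  [-5,0,0,0,255],
  [-9,0,0,0,255],
  [-11,0,0,0,255],
  [-11,0,0,0,255],
])

```text
time: 9.9
tcp_pos: [0.4556, 0.0827, 0.0945]
tool_rot: [[0.003, 0.183, 0.983], [0.0, 0.983, -0.183], [-1.0, 0.001, 0.003]]
force: [-0.5, 0.3, -1.8]
grip_width: 0.15
```

```bash
sed -i 's/d=R.T@(np.array(xyz)-s\["tcp_pos"\])/d=R.T@(np.array(xyz)-[0,0,.0225]-s["tcp_pos"])/' h.py; python3 - <<'E'
from h import *
p=frame(*TRAY,(.019,-.028)); print(p,arm.read_state()["grip_width"]*94)
go((*p,.11),96.2); C,im=snap("wrist","w6.png")
E
```

```text
[ 0.46491285 -0.29578424] 14.077686606061544
move [  0.69 -37.04   7.85] turn -16.8 now [0.4556 0.0827 0.0945] psi 79.4 j6 -79.9 t 9.9
```

View pics/w6.png

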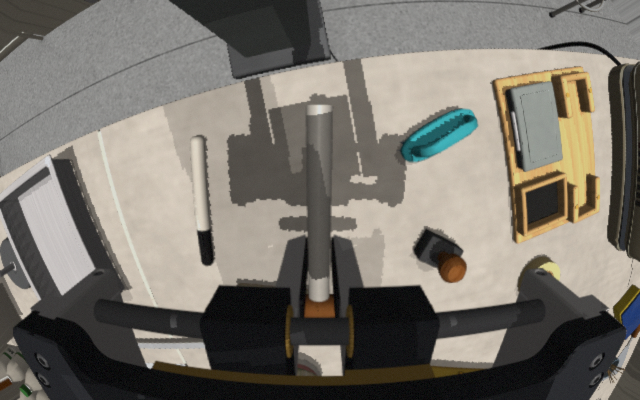

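Call:
send_rows([
  [0.7,-37,7.8,-16.8,255],
  [0.7,-37,7.8,-16.8,255],
  [0.7,-37,7.8,-16.8,255],
  [0.7,-37,7.8,-16.8,255],
  [0.7,-37,7.8,-16.8,255],
  [0.7,-37,7.8,-16.8,255],
  [0.7,-37,7.8,-16.8,255],
  [0.7,-37,7.8,-16.8,255],
  [0.7,-37,7.8,-16.8,255],
  [0.7,-37,7.8,-16.8,255],
])

```text
time: 10.95
tcp_pos: [0.4607, -0.2948, 0.0825]
tool_rot: [[-0.005, -0.106, 0.994], [0.004, 0.994, 0.106], [-1.0, 0.005, -0.005]]
force: [-0.9, 0.8, -0.8]
grip_width: 0.153
```

```bash
cat >> h.py <<'E'
TIN=lambda p,F:np.round(frame((0,0),-F[1],np.array(p)-F[0]),4)
E
python3 - <<'E'
from h import *
p=frame(*TRAY,(.019,-.028)); print(arm.read_state()["grip_width"]*94)
go((*p,.008),96.2)
C,im=snap("top","t3.png")
S,im2=snap("side","s3.png")
print(look("wash_tray","top",C),look("wash_tray","side",S))
print(look("tape_holder","top",C))
v=np.vstack([cv2.resize(im[130:250,340:480,::-1],None,fx=3,fy=3),cv2.resize(im2[150:230,260:400,::-1],None,fx=3,fy=3)]);cv2.imwrite("pics/m3.png",v)
E
```

```text
14.350053525328637
move [ 9.7  -0.19  0.46] turn -0.1 now [ 0.4607 -0.2948  0.0825] psi 96.1 j6 -137.8 t 10.95
[(0.88, [0.498, -0.229, 0.024])] [(0.93, [0.449, -0.308, 0.019])]
[(0.95, [0.455, -0.443, 0.013])]
```

View pics/m3.png

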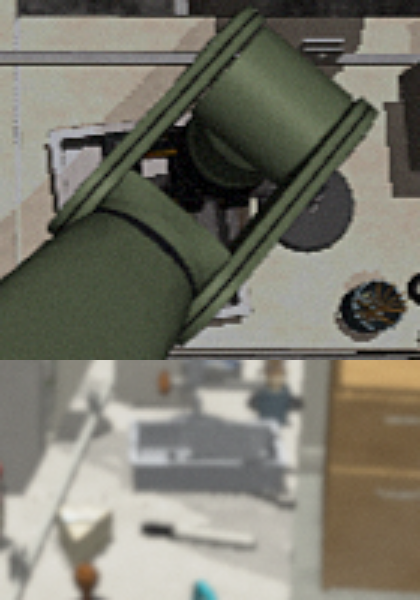

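Call:
send_rows([
  [4,-0.2,0.5,0,255],
  [7,-0.2,0.5,0,255],
  [8.8,-0.2,0.5,0,255],
  [9.5,-0.2,0.5,0,255],
  [9.7,-0.2,0.5,0,255],
  [9.7,-0.2,0.5,0,255],
])

```text
time: 11.8
tcp_pos: [0.4679, -0.2949, -0.0116]
tool_rot: [[-0.001, -0.111, 0.994], [0.001, 0.994, 0.111], [-1.0, 0.001, -0.001]]
force: [0.3, 0.6, -0.4]
grip_width: 0.155
```

Call:
send_rows([
  [0.3,0,-0.3,0,255],
  [0.35,0,-0.3,0,255],
  [0.35,0,-0.3,0,255],
])

```text
time: 12.1
tcp_pos: [0.4652, -0.2956, -0.0145]
tool_rot: [[-0.001, -0.111, 0.994], [-0.0, 0.994, 0.111], [-1.0, -0.0, -0.001]]
force: [0.5, 0.1, -0.3]
grip_width: 0.15
```

Release (partial opening), then lift.

Call:
send_rows([
  [0.1,0,0,0,255],
  [0.1,0,0,0,160],
  [0.1,0,0,0,160],
  [0.1,0,0,0,160],
  [0.1,0,0,0,160],
  [-4,0,0,0,160],
  [-8,0,0,0,160],
  [-12,0,0,0,160],
  [-12,0,0,0,160],
])

```text
time: 13.0
tcp_pos: [0.4695, -0.2992, 0.1125]
tool_rot: [[0.01, -0.111, 0.994], [-0.009, 0.994, 0.111], [-1.0, -0.01, 0.009]]
force: [0.0, -0.3, -0.2]
grip_width: 0.368
```

```bash
python3 - <<'E'
from h import *
C,im=snap("wrist","w7.png")
print(look("cheese_borer","wrist",C),look("wash_tray","wrist",C)); print(np.round(-C[1].T@C[2],3)); np.save("C7.npy",np.r_[C[0]["rvec"],C[0]["tvec"]])
go((.405,.201,.10),22)
E
```

```text
[(0.97, [0.468, -0.298, 0.016]), (0.29, [0.611, 0.329, 0.018])] [(0.71, [0.428, -0.268, 0.002])]
[ 0.388 -0.306  0.314]
move [ 2.78 49.98 -0.44] turn 74.4 now [ 0.4649 -0.2952  0.1051] psi 96.4 j6 -137.8 t 13.15
```

View pics/w7.png

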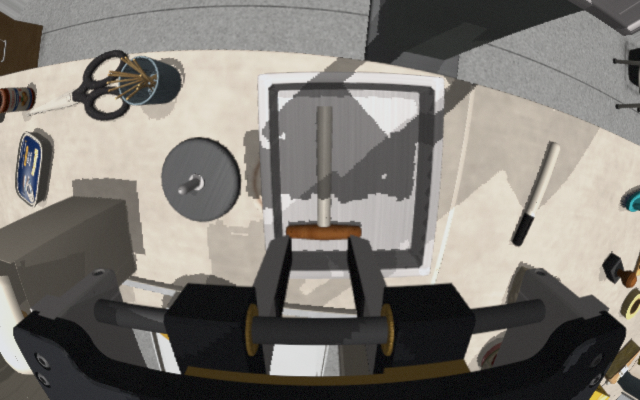

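Call:
send_rows([
  [0,5,0,8,0],
  [2.8,50,-0.4,76,0],
  [2.8,50,-0.4,76,0],
  [2.8,50,-0.4,76,0],
  [2.8,50,-0.4,76,0],
  [2.8,50,-0.4,76,0],
  [2.8,50,-0.4,76,0],
  [2.8,50,-0.4,76,0],
  [2.8,50,-0.4,76,0],
  [2.8,50,-0.4,76,0],
  [2.8,50,-0.4,76,0],
  [2.8,50,-0.4,76,0],
])

```text
time: 14.35
tcp_pos: [0.4017, 0.2052, 0.0749]
tool_rot: [[-0.006, 0.935, 0.355], [0.001, 0.355, -0.935], [-1.0, -0.006, -0.003]]
force: [0.7, -0.4, 0.2]
grip_width: 0.999
```

```bash
python3 - <<'E'
from h import *
go((.405,.200,.023),20)
v=np.load("C7.npy"); f=lambda uv,z:wp0(v[:3],v[3:],uv,z)
print("holder",f((200,179),.012),"posttop",f((182,190),.053)); print("pot",f((150,80),.079))
P=[f(a,.003) for a in((324,106),(323,232),(288,231),(361,231))]; print("borer",[TIN(p,TRAY) for p in P])
print("flange",[TIN(f(a,.04),TRAY) for a in((257,73),(446,75),(432,276),(264,283))])
E
```

```text
move [7.44 0.17 0.62] turn 0.8 now [0.4017 0.2052 0.0749] psi 20.8 j6 -4.9 t 14.35
holder [ 0.463  -0.4262] posttop [ 0.465  -0.4284]
pot [ 0.3659 -0.4516]
borer [array([-0.0687, -0.0278]), array([ 0.0636, -0.028 ]), array([ 0.0629, -0.0659]), array([0.0625, 0.0131])]
flange [array([-0.0984, -0.0871]), array([-0.1021,  0.0835]), array([0.0999, 0.0876]), array([ 0.1069, -0.0888])]
```

Call:
send_rows([
  [3,0.2,0.6,0.8,0],
  [5,0.2,0.6,0.8,0],
  [6.5,0.2,0.6,0.8,0],
  [7.4,0.2,0.6,0.8,0],
  [7.4,0.2,0.6,0.8,0],
  [7.4,0.2,0.6,0.8,255],
  [7.4,0.2,0.6,0.8,255],
  [7.4,0.2,0.6,0.8,255],
  [7.4,0.2,0.6,0.8,255],
  [7.4,0.2,0.6,0.8,255],
  [7.4,0.2,0.6,0.8,255],
  [7.4,0.2,0.6,0.8,255],
], force=20)

```text
time: 15.55
tcp_pos: [0.4053, 0.2005, 0.001]
tool_rot: [[-0.006, 0.94, 0.342], [0.001, 0.342, -0.94], [-1.0, -0.005, -0.003]]
force: [-0.5, 1.3, 0.2]
grip_width: 0.442
```

Call:
send_rows([
  [0,0,0,0,255],
  [0,0,0,0,255],
  [0,0,0,0,255],
  [0,0,0,0,255],
])

```text
time: 15.95
tcp_pos: [0.4053, 0.2005, 0.0009]
tool_rot: [[-0.006, 0.94, 0.342], [0.001, 0.342, -0.94], [-1.0, -0.005, -0.003]]
force: [0.6, -0.3, -0.8]
grip_width: 0.255
```

Call:
send_rows([
  [0,0,0,0,255],
  [0,0,0,0,255],
  [-3,0,0,0,255],
  [-6,0,0,0,255],
  [-9,0,0,0,255],
  [-9,0,0,0,255],
])

```text
time: 16.55
tcp_pos: [0.4095, 0.2014, 0.0951]
tool_rot: [[0.003, 0.94, 0.342], [0.003, 0.342, -0.94], [-1.0, 0.004, -0.002]]
force: [0.5, 0.5, -0.4]
grip_width: 0.252
```

```bash
python3 - <<'E'
from h import *
s=arm.read_state(); print(s["grip_width"]*94,s["force"])
p=frame(*TRAY,(-.025,.027)); go((*p,.115),96.2)
C,im=snap("wrist","w8.png"); print(look("scrub_brush","wrist",C))
cv2.imwrite("pics/w8.png",im[60:360,130:510,::-1])
E
```

```text
23.64683358975266 [ 0.47368759  0.49785301 -0.43397475]
move [  0.13 -14.76  42.23] turn -76.2 now [0.4095 0.2014 0.0951] psi 20.0 j6 -4.8 t 16.55
[(0.72, [0.408, 0.214, 0.119])]
```

View pics/w8.png

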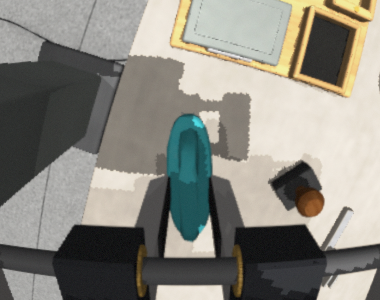

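Call:
send_rows([
  [0.1,-14.8,42.2,-76.2,255],
  [0.1,-14.8,42.2,-76.2,255],
  [0.1,-14.8,42.2,-76.2,255],
  [0.1,-14.8,42.2,-76.2,255],
  [0.1,-14.8,42.2,-76.2,255],
  [0.1,-14.8,42.2,-76.2,255],
  [0.1,-14.8,42.2,-76.2,255],
  [0.1,-14.8,42.2,-76.2,255],
  [0.1,-14.8,42.2,-76.2,255],
  [0.1,-14.8,42.2,-76.2,255],
  [0.1,-14.8,42.2,-76.2,255],
  [0.1,-14.8,42.2,-76.2,255],
])

```text
time: 17.85
tcp_pos: [0.4099, -0.2492, 0.088]
tool_rot: [[-0.007, -0.104, 0.995], [0.002, 0.995, 0.104], [-1.0, 0.003, -0.007]]
force: [0.0, 1.1, -1.0]
grip_width: 0.254
```

```bash
python3 - <<'E'
from h import *
p=frame(*TRAY,(-.025,.027)); go((*p,.027),96.2)
E
```

```text
move [8.34 0.25 0.62] turn -0.2 now [ 0.4099 -0.2492  0.088 ] psi 96.0 j6 -137.4 t 17.85
```

Call:
send_rows([
  [3,0.2,0.6,0,255],
  [5.5,0.2,0.6,0,255],
  [7.2,0.2,0.6,0,255],
  [7.8,0.2,0.6,0,255],
  [8.1,0.2,0.6,0,255],
  [8.1,0.2,0.6,0,255],
])

```text
time: 18.45
tcp_pos: [0.415, -0.2457, 0.0067]
tool_rot: [[-0.008, -0.104, 0.995], [0.003, 0.995, 0.104], [-1.0, 0.003, -0.007]]
force: [0.9, 0.2, -1.0]
grip_width: 0.25
```

```bash
python3 - <<'E'
from h import *
p=frame(*TRAY,(-.025,.027)); go((*p,.0265),96.2);print(arm.read_state()["force"])
E
```

```text
move [ 0.27 -0.02  0.02] turn -0.2 now [ 0.415  -0.2457  0.0067] psi 96.0 j6 -136.6 t 18.45
[ 0.86820797  0.1986821  -0.97737573]
```

Call:
send_rows([
  [0.15,0,0,0,255],
  [0.25,0,0,0,255],
  [0.25,0,0,0,255],
  [0.25,0,0,0,150],
  [0.25,0,0,0,150],
  [0.25,0,0,0,150],
  [0.25,0,0,0,150],
  [-4,0,0,0,150],
  [-9,0,0,0,150],
  [-11,0,0,0,150],
])

```text
time: 19.45
tcp_pos: [0.4183, -0.248, 0.1214]
tool_rot: [[-0.002, -0.104, 0.995], [-0.002, 0.995, 0.104], [-1.0, -0.002, -0.002]]
force: [1.4, -0.5, 0.1]
grip_width: 0.413
```

```bash
python3 - <<'E'
from h import *
C,im=snap("wrist","w9.png"); print(look("scrub_brush","wrist",C),look("cheese_borer","wrist",C))
go((.434,-.035,.11),79.5)
E
```

```text
[(0.58, [0.406, -0.247, 0.027])] [(0.76, [0.436, -0.3, 0.015])]
move [ 3.06 20.9   3.91] turn 16.5 now [ 0.4169 -0.2469  0.1182] psi 96.0 j6 -136.6 t 19.6
```

Call:
send_rows([
  [0,5,1,8,80],
  [3.1,20.9,3.9,17.5,80],
  [3.1,20.9,3.9,17.5,80],
  [3.1,20.9,3.9,17.5,80],
  [3.1,20.9,3.9,17.5,80],
  [3.1,20.9,3.9,17.5,80],
  [3.1,20.9,3.9,17.5,80],
])

```text
time: 20.3
tcp_pos: [0.4324, -0.0347, 0.0855]
tool_rot: [[-0.008, 0.198, 0.98], [0.0, 0.98, -0.198], [-1.0, -0.001, -0.008]]
force: [0.4, -0.5, -0.3]
grip_width: 0.686
```

```bash
python3 - <<'E'
from h import *
C,im=snap("wrist","w10.png"); print(look("marker_pen","wrist",C)); go((.434,-.035,.004),78.5)
np.save("C10.npy",np.r_[C[0]["rvec"],C[0]["tvec"]])
E
```

```text
[(0.89, [0.431, -0.033, 0.013])]
move [10.5   0.11  0.09] turn -0.1 now [ 0.4335 -0.0359  0.0866] psi 78.4 j6 -94.4 t 20.4
```

View pics/w10.png

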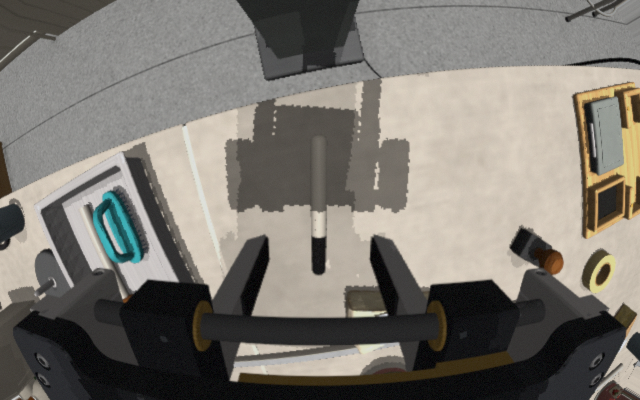

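Call:
send_rows([
  [5,0.1,0.1,0,120],
  [8,0.1,0.1,0,120],
  [9.7,0.1,0.1,0,120],
  [10.3,0.1,0.1,0,120],
  [10.4,0.1,0.1,0,120],
  [10.4,0.1,0.1,0,255],
  [10.4,0.1,0.1,0,255],
  [10.4,0.1,0.1,0,255],
  [10.4,0.1,0.1,0,255],
  [10.4,0.1,0.1,0,255],
  [10.4,0.1,0.1,0,255],
  [10.4,0.1,0.1,0,255],
], force=20)

```text
time: 21.6
tcp_pos: [0.4345, -0.0352, -0.017]
tool_rot: [[-0.005, 0.201, 0.98], [-0.0, 0.98, -0.201], [-1.0, -0.001, -0.005]]
force: [-0.6, 0.4, 4.6]
grip_width: 0.159
```

Call:
send_rows([
  [0,0,0,0,255],
  [0,0,0,0,255],
  [-3,0,0,0,255],
  [-7,0,0,0,255],
  [-12,0,0,0,255],
  [-14,0,0,0,255],
  [-14,0,0,0,255],
])

```text
time: 22.3
tcp_pos: [0.4384, -0.036, 0.1266]
tool_rot: [[0.003, 0.201, 0.98], [-0.003, 0.98, -0.201], [-1.0, -0.002, 0.003]]
force: [-0.5, 0.5, 0.5]
grip_width: 0.154
```

```bash
python3 - <<'E'
from h import *
v=np.load("C10.npy"); f=lambda uv,z:wp0(v[:3],v[3:],uv,z)
print("pen",f((319,137),.008),f((318,273),.008)," stamp head",f((553,262),.062)," tape",f((599,272),.019)," well",f((608,206),.02))
s=arm.read_state(); print(s["grip_width"]*94)
p=frame(*TIDY,(0,-.034)); print(p); go((*p,.12),96)
E
```

```text
pen [ 0.3695 -0.0216] [ 0.502  -0.0495]  stamp head [0.5243 0.1921]  tape [0.6049 0.3371]  well [0.5045 0.3347]
14.46049755644572
[0.44214603 0.39641374]
move [ 2.79 42.44 -8.32] turn -17.6 now [ 0.4384 -0.036   0.1266] psi 78.4 j6 -94.3 t 22.3
```

Call:
send_rows([
  [0,5,-1,0,255],
  [2.8,42.4,-8.3,-17.6,255],
  [2.8,42.4,-8.3,-17.6,255],
  [2.8,42.4,-8.3,-17.6,255],
  [2.8,42.4,-8.3,-17.6,255],
  [2.8,42.4,-8.3,-17.6,255],
  [2.8,42.4,-8.3,-17.6,255],
  [2.8,42.4,-8.3,-17.6,255],
  [2.8,42.4,-8.3,-17.6,255],
  [2.8,42.4,-8.3,-17.6,255],
  [2.8,42.4,-8.3,-17.6,255],
  [2.8,42.4,-8.3,-17.6,255],
])

```text
time: 23.5
tcp_pos: [0.4414, 0.3943, 0.0958]
tool_rot: [[0.0, -0.104, 0.995], [-0.005, 0.995, 0.104], [-1.0, -0.005, -0.0]]
force: [0.3, -0.3, -1.5]
grip_width: 0.152
```

```bash
python3 - <<'E'
from h import *
C,im=snap("wrist","w11.png"); print(look("label_tidy","wrist",C))
p=frame(*TIDY,(0,-.034)); go((*p,.016),96)
E
```

```text
[(0.62, [0.419, 0.347, 0.012])]
move [1.033e+01 2.400e-01 1.000e-02] turn -0.1 now [0.4422 0.3944 0.0968] psi 95.9 j6 -62.3 t 23.6
```

View pics/w11.png

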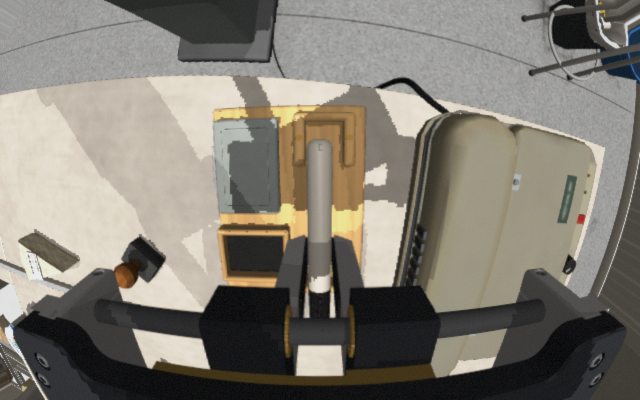

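```bash
python3 - <<'E'
from h import *
C=cam("wrist"); f=lambda uv,z:np.round(wpix(C,uv,z),4)
print("groove",TIN(f((324,140),.029),TIDY),"walls out",TIN(f((293,140),.029),TIDY),TIN(f((355,140),.029),TIDY)); print("tidy c",[TIN(f(a,.01),TIDY) for a in((213,109),(365,107),(221,286))])
print("well",[TIN(f(a,.025),TIDY) for a in((222,234),(287,234),(286,277),(225,279))])
im=cv2.imread("pics/w11.png"); cr=cv2.resize(im[215:300,105:180],None,fx=1,fy=1)
g=cr.max(2); m=(g<75).astype(np.uint8); n,l,st,c=cv2.connectedComponentsWithStats(m); k=1+st[1:,4].argmax(); print(st[k])
pts=cv2.findNonZero((l==k).astype(np.uint8)); h=cv2.convexHull(pts); ap=cv2.approxPolyDP(h,3,True)[:,0]+[105,215]
print("base hull",ap.tolist(),[f(a,.024).tolist() for a in ap],[f(a,0).tolist() for a in ap])
hs=cv2.cvtColor(cr,cv2.COLOR_BGR2HSV); b=cv2.inRange(hs,(3,120,60),(16,255,255)); p2=cv2.findNonZero(b)[:,0]; c=p2.mean(0)+[105,215]; print("head",c,f(c,.06))
E
```

```text
groove [ 0.0616 -0.0366] walls out [ 0.0617 -0.0097] [ 0.0618 -0.0637]
tidy c [array([0.0929, 0.0691]), array([ 0.0917, -0.0749]), array([-0.097 ,  0.0778])]
well [array([-0.0279,  0.0633]), array([-0.027 , -0.0017]), array([-0.074 ,  0.0012]), array([-0.0788,  0.0662])]
[  15   22   45   46 1088]
base hull [[164, 258], [149, 280], [134, 282], [120, 265], [130, 243], [139, 237]] [[0.5178, 0.2338], [0.5504, 0.2097], [0.5578, 0.187], [0.5382, 0.1697], [0.5067, 0.1897], [0.4974, 0.2034]] [[0.5314, 0.2204], [0.5668, 0.1942], [0.5749, 0.1695], [0.5536, 0.1507], [0.5193, 0.1725], [0.5092, 0.1874]]
head [123.81976744 276.44186047] [0.5282 0.2007]
```

Call:
send_rows([
  [3,0.2,0,0,255],
  [6,0.2,0,0,255],
  [8,0.2,0,0,255],
  [9,0.2,0,0,255],
  [9.6,0.2,0,0,255],
  [9.8,0.2,0,0,255],
  [9.8,0.2,0,0,255],
])

```text
time: 24.3
tcp_pos: [0.4429, 0.3962, -0.0004]
tool_rot: [[0.003, -0.103, 0.995], [-0.003, 0.995, 0.103], [-1.0, -0.003, 0.003]]
force: [-0.0, 0.0, -0.7]
grip_width: 0.159
```

Call:
send_rows([
  [0.4,0,0,0,255],
  [0.65,0,0,0,255],
  [0.65,0,0,0,255],
  [0.65,0,0,0,160],
  [0.65,0,0,0,160],
  [0.65,0,0,0,160],
  [0.65,0,0,0,160],
  [-3,0,0,0,160],
  [-7,0,0,0,160],
  [-12,0,0,0,160],
  [-13,0,0,0,160],
])

```text
time: 25.4
tcp_pos: [0.4465, 0.3994, 0.137]
tool_rot: [[0.014, -0.103, 0.995], [0.004, 0.995, 0.103], [-1.0, 0.003, 0.014]]
force: [1.0, 0.8, -0.4]
grip_width: 0.374
```

```bash
python3 - <<'E'
from h import *
C,im=snap("wrist","w12.png"); print([(p,x,TIN(x[:2],TIDY)) for p,x in look("marker_pen","wrist",C)],look("date_stamp","wrist",C))
go((.527,.197,.14),60)
E
```

```text
[(0.91, [0.435, 0.4, 0.023], array([ 0.0067, -0.0383]))] [(0.55, [0.528, 0.201, 0.025])]
move [  1.35 -20.74   6.32] turn 35.9 now [0.4428 0.3968 0.1302] psi 95.9 j6 -62.2 t 25.55
```

Call:
send_rows([
  [1,-20.7,6.3,5.9,100],
  [1,-20.7,6.3,5.9,100],
  [1,-20.7,6.3,5.9,100],
  [1,-20.7,6.3,5.9,100],
  [1,-20.7,6.3,5.9,100],
  [1,-20.7,6.3,5.9,100],
  [1,-20.7,6.3,5.9,100],
])

```text
time: 26.25
tcp_pos: [0.5253, 0.1979, 0.1193]
tool_rot: [[0.001, 0.0, 1.0], [-0.002, 1.0, -0.0], [-1.0, -0.002, 0.001]]
force: [-1.2, -0.6, -0.1]
grip_width: 0.608
```

```bash
python3 - <<'E'
from h import *
C,im=snap("wrist","w13.png"); print(look("date_stamp","wrist",C))
hs=cv2.cvtColor(im,cv2.COLOR_RGB2HSV); b=cv2.inRange(hs,(3,120,60),(16,255,255)); b[:150]=0;b[330:]=0;b[:,:220]=0;b[:,420:]=0
n,l,st,c=cv2.connectedComponentsWithStats(b); 
for k in range(1,n):
  if st[k,4]>60: print(st[k],c[k],wpix(C,c[k],.055))
go((.527,.1965,.030),90)
cv2.imwrite("pics/w13c.png",cv2.resize(im[150:330,220:420,::-1],None,fx=2,fy=2))
g=im[150:330,220:420].max(2); m=(g<70).astype(np.uint8)
E
```

```text
[(0.78, [0.527, 0.195, 0.025])]
[304 201  30  28 586] [318.93515358 214.73549488] [0.53064539 0.19824195]
move [11.26 -0.23  0.11] turn 0.1 now [0.5256 0.1989 0.1201] psi 90.1 j6 -78.1 t 26.35
```

Call:
send_rows([
  [4,-0.1,0.1,0,100],
  [7.5,-0.1,0.1,0,100],
  [10,-0.1,0.1,0,100],
  [11,-0.1,0.1,0,100],
  [11.2,-0.1,0.1,0,100],
  [11.2,-0.1,0.1,0,255],
  [11.2,-0.1,0.1,0,255],
  [11.2,-0.1,0.1,0,255],
  [11.2,-0.1,0.1,0,255],
  [11.2,-0.1,0.1,0,255],
  [11.2,-0.1,0.1,0,255],
], force=15)

```text
time: 27.45
tcp_pos: [0.5278, 0.1977, 0.0091]
tool_rot: [[0.005, -0.002, 1.0], [-0.001, 1.0, 0.002], [-1.0, -0.001, 0.005]]
force: [-0.1, -0.8, 4.3]
grip_width: 0.277
```

Call:
send_rows([
  [0,0,0,0,255],
  [-2,0,0,0,255],
  [-5,0,0,0,255],
  [-9,0,0,0,255],
  [-12,0,0,0,255],
  [-12,0,0,0,255],
])

```text
time: 28.05
tcp_pos: [0.531, 0.1988, 0.1341]
tool_rot: [[0.014, -0.002, 1.0], [0.001, 1.0, 0.002], [-1.0, 0.001, 0.014]]
force: [-0.0, -0.3, -1.2]
grip_width: 0.281
```

```bash
python3 - <<'E'
from h import *
print(arm.read_state()["grip_width"]*94); p=frame(*TIDY,(-.051,.034)); print(p)
C,im=snap("wrist","w14.png"); print(look("date_stamp","wrist",C))
go((*p,.15),129)
# stamp base yaw: dark region below/around the head toward camera
g=im.max(2); m=(g<60).astype(np.uint8); m[:150]=0; m[236:]=0
n,l,st,c=cv2.connectedComponentsWithStats(m)
for k in range(1,n):
  if st[k,4]>80: 
    pts=cv2.findNonZero((l==k).astype(np.uint8)); print(st[k],cv2.approxPolyDP(cv2.convexHull(pts),2.5,True)[:,0].tolist())
E
```

```text
26.424701027895267
[0.49997458 0.33411721]
[(0.93, [0.529, 0.195, 0.181])]
move [ 0.11 13.63 -2.69] turn -38.9 now [0.5271 0.1979 0.1289] psi 90.1 j6 -78.2 t 28.15
[ 34 150  23  45 607] [[45, 194], [34, 150], [48, 150], [56, 188]]
[ 420  150   49   38 1687] [[465, 183], [421, 187], [420, 150], [465, 150], [468, 173]]
[489 150  11  29 302] [[497, 178], [489, 175], [489, 150], [499, 150]]
[533 150  18  86 663] [[550, 150], [538, 235], [534, 235], [542, 152]]
[ 542  150   38   86 1844] [[579, 152], [563, 235], [542, 235], [555, 150]]
[ 284  205   67   31 1070] [[350, 235], [284, 234], [306, 205]]
```

Call:
send_rows([
  [0.1,13.6,-2.7,-38.9,255],
  [0.1,13.6,-2.7,-38.9,255],
  [0.1,13.6,-2.7,-38.9,255],
  [0.1,13.6,-2.7,-38.9,255],
  [0.1,13.6,-2.7,-38.9,255],
  [0.1,13.6,-2.7,-38.9,255],
  [0.1,13.6,-2.7,-38.9,255],
])

```text
time: 28.85
tcp_pos: [0.4985, 0.3331, 0.1253]
tool_rot: [[0.001, -0.628, 0.778], [-0.003, 0.778, 0.628], [-1.0, -0.003, -0.001]]
force: [0.3, -0.5, -1.5]
grip_width: 0.28
```

```bash
python3 - <<'E'
from h import *
C,im=snap("wrist","w15.png"); print(look("date_stamp","wrist",C)); p=frame(*TIDY,(-.051,.034));go((*p,.042),129)
cv2.imwrite("pics/w15c.png",cv2.resize(im[90:310,180:470,::-1],None,fx=2.6,fy=2.6))
E
```

```text
[(0.72, [0.499, 0.33, 0.17])]
move [10.68  0.07  0.11] turn -0.1 now [0.4993 0.3331 0.1263] psi 128.9 j6 -103.3 t 28.95
```

View pics/w15c.png

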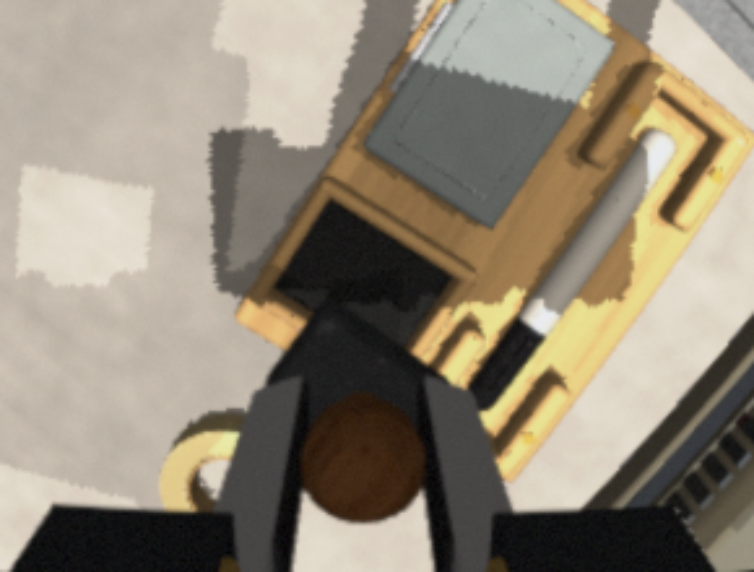

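Call:
send_rows([
  [3,0.1,0.1,-4,255],
  [6,0.1,0.1,-4,255],
  [7,0.1,0.1,-4,255],
  [8,0.1,0.1,-4,255],
  [9,0.1,0.1,-4,255],
  [9.8,0.1,0.1,-4,255],
  [10.3,0.1,0.1,-4,255],
  [10.5,0.1,0.1,-4,255],
])

```text
time: 29.75
tcp_pos: [0.4997, 0.3343, 0.0212]
tool_rot: [[0.003, -0.681, 0.733], [-0.002, 0.733, 0.681], [-1.0, -0.003, 0.0]]
force: [-0.1, 0.0, 0.2]
grip_width: 0.282
```

```bash
python3 - <<'E'
from h import *
p=frame(*TIDY,(-.051,.034));go((*p,.042),133);s=arm.read_state();print(s["force"],s["grip_width"]*94)
E
```

```text
move [ 0.17 -0.03  0.  ] turn -0.1 now [0.4997 0.3343 0.0212] psi 132.9 j6 -107.2 t 29.75
[-0.09143697  0.0285143   0.21656325] 26.527589298576416
```

Inside the well, 2 mm above the bottom. Lower, release, lift.

Call:
send_rows([
  [0.15,0,0,0,255],
  [0.2,0,0,0,255],
  [0.2,0,0,0,255],
  [0.2,0,0,0,130],
  [0.2,0,0,0,130],
  [0.2,0,0,0,130],
  [0.2,0,0,0,130],
  [-4,0,0,0,60],
  [-8,0,0,0,0],
  [-11,0,0,0,0],
  [-11,0,0,0,0],
])

```text
time: 30.85
tcp_pos: [0.5034, 0.3367, 0.1374]
tool_rot: [[0.013, -0.681, 0.732], [0.003, 0.732, 0.681], [-1.0, -0.007, 0.012]]
force: [0.0, -0.1, 1.0]
grip_width: 0.796
```

```bash
python3 - <<'E'
from h import *
C,im=snap("wrist","w16.png"); print([(a,x,TIN(x[:2],TIDY)) for a,x in look("date_stamp","wrist",C)],look("tape_roll","wrist",C))
go((.609,.346,.09),0); go((.609,.346,.09),180); print(arm.read_state()["joint_pos"])
hs=cv2.cvtColor(im,cv2.COLOR_RGB2HSV)
E
```

```text
[(0.8, [0.5, 0.331, 0.035], array([-0.0507,  0.0371]))] [(0.55, [0.594, 0.358, 0.021])]
move [ 6.28 -6.63  8.89] turn -47.1 now [0.4987 0.3342 0.1302] psi 132.9 j6 -107.2 t 31.0
move [ 6.28 -6.63  8.89] turn -47.1 now [0.4987 0.3342 0.1302] psi 132.9 j6 -107.2 t 31.0
[  25.68729331   17.5035777    87.68651236   -0.1899557    74.81356258
 -107.16378558]
```

Call:
send_rows([
  [-1,0,0,123,0],
  [-1,0,0,123,0],
  [-1,0,0,123,0],
  [-1,0,0,123,0],
  [-1,0,0,123,0],
  [-1,0,0,123,0],
  [-1,0,0,123,0],
  [-1,0,0,123,0],
  [-1,0,0,123,0],
  [-1,0,0,123,0],
  [-1,0,0,123,0],
  [-1,0,0,123,0],
])

```text
time: 32.2
tcp_pos: [0.4969, 0.3334, 0.1371]
tool_rot: [[-0.003, 0.871, 0.491], [-0.005, 0.491, -0.871], [-1.0, -0.006, 0.003]]
force: [0.4, -0.2, 0.2]
grip_width: 1.002
```

```bash
cat >> h.py <<'E'
def tape(C,im,guess,z=.0195):
    hs=cv2.cvtColor(im,cv2.COLOR_RGB2HSV); m=cv2.inRange(hs,(20,55,110),(35,200,255)); g=wproj(C,guess).astype(int); k=np.zeros_like(m); cv2.circle(k,(int(g[0]),int(g[1])),60,255,-1); m&=k
    n,l,st,c=cv2.connectedComponentsWithStats(m); k=1+st[1:,4].argmax(); pts=cv2.findNonZero((l==k).astype(np.uint8))[:,0]
    W=np.array([wpix(C,p,z) for p in pts]); (cx,cy),r=cv2.minEnclosingCircle(W.astype(np.float32)*100); return g,st[k],np.round([cx/100,cy/100,r/100],4),W.mean(0)
E
python3 - <<'E'
from h import *
C,im=snap("wrist","w17.png"); print(look("tape_roll","wrist",C)); print(tape(C,im,(.608,.346,.019)))
go((.608,.346,.11),10)
E
```

```text
[(0.92, [0.601, 0.357, 0.019]), (0.71, [0.502, 0.34, 0.062])]
(array([410, 232]), array([387, 206,  52,  47, 983], dtype=int32), array([0.6112, 0.3483, 0.0315]), array([0.60798373, 0.35623429]))
move [ 4.95 10.28  4.41] turn 19.8 now [0.497  0.3335 0.1374] psi 29.8 j6 -4.0 t 32.3
```

Call:
send_rows([
  [2,10.6,4.4,19.8,0],
  [4,10.6,4.4,19.8,0],
  [4.9,10.6,4.4,19.8,0],
  [4.9,10.6,4.4,19.8,0],
  [4.9,10.6,4.4,19.8,0],
])

```text
time: 32.8
tcp_pos: [0.609, 0.3469, 0.0855]
tool_rot: [[-0.008, 0.984, 0.176], [-0.007, 0.176, -0.984], [-1.0, -0.009, 0.005]]
force: [0.1, -0.1, 0.9]
grip_width: 0.999
```

```bash
python3 - <<'E'
from h import *
C,im=snap("wrist","w18.png"); print(look("tape_roll","wrist",C)); print(tape(C,im,(.611,.347,.019)))
go((.611,.3475,.006),10)
E
```

```text
[(0.73, [0.611, 0.349, 0.021])]
(array([322, 208]), array([ 289,  174,   68,   43, 1250], dtype=int32), array([0.6114, 0.3487, 0.0308]), array([0.61075175, 0.36298118]))
move [1.049e+01 1.400e-01 1.000e-02] turn 0.1 now [0.6099 0.3479 0.0884] psi 10.1 j6 12.7 t 32.9
```

Call:
send_rows([
  [4,0.1,0,0,0],
  [7.5,0.1,0,0,0],
  [9.5,0.1,0,0,0],
  [10.3,0.1,0,0,0],
  [10.4,0.1,0,0,0],
  [10.4,0.1,0,0,255],
  [10.4,0.1,0,0,255],
  [10.4,0.1,0,0,255],
  [10.4,0.1,0,0,255],
  [10.4,0.1,0,0,255],
  [10.4,0.1,0,0,255],
  [10.4,0.1,0,0,255],
], force=20)

```text
time: 34.1
tcp_pos: [0.6111, 0.3478, -0.0147]
tool_rot: [[-0.002, 0.984, 0.176], [-0.005, 0.176, -0.984], [-1.0, -0.003, 0.004]]
force: [-0.7, -0.6, 4.3]
grip_width: 0.647
```

Call:
send_rows([
  [0,0,0,0,255],
  [0,0,0,0,255],
  [-3,0,0,0,255],
  [-7,0,0,0,255],
  [-12,0,0,0,255],
  [-15,0,0,0,255],
  [-15,0,0,0,255],
])

```text
time: 34.8
tcp_pos: [0.6154, 0.3502, 0.1421]
tool_rot: [[0.009, 0.984, 0.176], [0.0, 0.176, -0.984], [-1.0, 0.009, 0.002]]
force: [-0.5, -0.4, -0.3]
grip_width: 0.648
```

```bash
python3 - <<'E'
from h import *
s=arm.read_state(); print(s["grip_width"]*94,s["joint_pos"][:1])
C,im=snap("wrist","w19.png"); print(look("tape_roll","wrist",C)); T=s["tcp_pos"]; print(tape(C,im,(T[0],T[1],T[2]+.0225+.01),T[2]+.0225+.0135))
go((.45,.30,.17),10)
E
```

```text
60.87012208746198 [22.75517606]
[(0.83, [0.615, 0.354, 0.18])]
(array([319, 255]), array([ 278,  208,   90,   37, 1597], dtype=int32), array([0.6141, 0.3666, 0.026 ]), array([0.61437463, 0.3727395 ]))
move [ -1.2  -16.73   1.93] turn 0.1 now [0.6113 0.3484 0.1349] psi 10.1 j6 12.7 t 34.9
```

Call:
send_rows([
  [-1.2,-16.7,1.9,0,255],
  [-1.2,-16.7,1.9,0,255],
  [-1.2,-16.7,1.9,0,255],
  [-1.2,-16.7,1.9,0,255],
  [-1.2,-16.7,1.9,0,255],
])

```text
time: 35.4
tcp_pos: [0.4453, 0.2988, 0.1439]
tool_rot: [[-0.009, 0.984, 0.177], [-0.008, 0.177, -0.984], [-1.0, -0.011, 0.006]]
force: [1.1, 0.3, -0.4]
grip_width: 0.643
```

```bash
python3 - <<'E'
from h import *
go((.46,-.20,.17),10)
E
```

```text
move [ 2.000e-02 -7.360e+00  4.935e+01] turn 0.2 now [0.4453 0.2988 0.1439] psi 10.2 j6 14.6 t 35.4
```

Call:
send_rows([
  [0,-7.4,49.4,0,255],
  [0,-7.4,49.4,0,255],
  [0,-7.4,49.4,0,255],
  [0,-7.4,49.4,0,255],
  [0,-7.4,49.4,0,255],
  [0,-7.4,49.4,0,255],
  [0,-7.4,49.4,0,255],
  [0,-7.4,49.4,0,255],
  [0,-7.4,49.4,0,255],
  [0,-7.4,49.4,0,255],
  [0,-7.4,49.4,0,255],
])

```text
time: 36.5
tcp_pos: [0.4597, -0.2069, 0.1462]
tool_rot: [[-0.011, 0.985, 0.169], [-0.01, 0.169, -0.986], [-1.0, -0.012, 0.008]]
force: [0.7, 0.4, -0.1]
grip_width: 0.648
```

```bash
python3 - <<'E'
from h import *
go((.464,-.427,.13),10)
E
```

```text
move [ 4.08 -3.26 21.73] turn -0.3 now [ 0.4597 -0.2069  0.1462] psi 9.7 j6 -43.0 t 36.5
```

Call:
send_rows([
  [4,-3.2,21.7,0,255],
  [4,-3.2,21.7,0,255],
  [4,-3.2,21.7,0,255],
  [4,-3.2,21.7,0,255],
  [4,-3.2,21.7,0,255],
  [4,-3.2,21.7,0,255],
  [4,-3.2,21.7,0,255],
])

```text
time: 37.2
tcp_pos: [0.4641, -0.4259, 0.1058]
tool_rot: [[-0.013, 0.986, 0.168], [-0.006, 0.168, -0.986], [-1.0, -0.014, 0.004]]
force: [0.0, -0.3, -0.6]
grip_width: 0.648
```

```bash
python3 - <<'E'
from h import *
C,im=snap("wrist","w20.png"); print(look("tape_roll","wrist",C)); S,i2=snap("side","s20.png")
go((.464,-.427,.066),10); print("post top px",wproj(C,(.464,-.427,.053)),"tcp",wproj(C,arm.read_state()["tcp_pos"]))
cv2.imwrite("pics/w20c.png",cv2.resize(im[120:330,200:440,::-1],None,fx=2.5,fy=2.5))
E
```

```text
[(0.89, [0.466, -0.423, 0.143])]
move [ 6.42 -0.04  0.14] turn -0.2 now [ 0.4649 -0.425   0.1077] psi 9.8 j6 -59.4 t 37.35
post top px [319.94907181 214.23393059] tcp [320.74064708 235.85897042]
```

Call:
send_rows([
  [3,0,0.1,0,255],
  [5.5,0,0.1,0,255],
  [6.3,0,0.1,0,255],
  [6.3,0,0.1,0,255],
  [6.3,0,0.1,0,255],
])

```text
time: 37.85
tcp_pos: [0.4652, -0.4266, 0.046]
tool_rot: [[-0.01, 0.985, 0.172], [-0.01, 0.172, -0.985], [-1.0, -0.012, 0.008]]
force: [0.3, -0.3, -1.3]
grip_width: 0.644
```

```bash
python3 - <<'E'
from h import *
go((.464,-.427,.050),10)
E
```

```text
move [ 1.85 -0.1   0.  ] turn -0.1 now [ 0.4652 -0.4266  0.046 ] psi 9.9 j6 -59.4 t 37.85
```

Call:
send_rows([
  [0.4,-0.1,0,0,255],
  [0.8,-0.1,0,0,255],
  [1.2,-0.1,0,0,255],
  [1.6,-0.1,0,0,255],
  [1.6,-0.1,0,0,255],
])

```text
time: 38.35
tcp_pos: [0.4635, -0.4264, 0.0291]
tool_rot: [[-0.011, 0.985, 0.171], [-0.008, 0.171, -0.985], [-1.0, -0.012, 0.006]]
force: [-0.8, 0.1, -0.7]
grip_width: 0.643
```

Call:
send_rows([
  [0.8,0,0,0,255],
  [1.6,0,0,0,255],
  [2.3,0,0,0,255],
  [2.8,0,0,0,255],
  [2.9,0,0,0,255],
  [2.9,0,0,0,255],
])

```text
time: 38.95
tcp_pos: [0.4631, -0.4265, -0.0003]
tool_rot: [[-0.011, 0.985, 0.172], [-0.008, 0.171, -0.985], [-1.0, -0.013, 0.006]]
force: [-0.3, -0.2, -0.8]
grip_width: 0.644
```

Another ~2 mm, then release and lift.

Call:
send_rows([
  [0.15,0,0,0,255],
  [0.2,0,0,0,255],
  [0.2,0,0,0,0],
  [0.2,0,0,0,0],
  [0.2,0,0,0,0],
  [0.2,0,0,0,0],
  [0.2,0,0,0,0],
  [0.2,0,0,0,0],
  [0.2,0,0,0,0],
])

```text
time: 39.85
tcp_pos: [0.463, -0.4265, -0.0023]
tool_rot: [[-0.011, 0.985, 0.172], [-0.008, 0.171, -0.985], [-1.0, -0.013, 0.006]]
force: [-1.5, -0.8, 0.4]
grip_width: 0.998
```

Call:
send_rows([
  [-3,0,0,0,0],
  [-7,0,0,0,0],
  [-12,0,0,0,0],
  [-14,0,0,0,0],
  [-14,0,0,0,0],
])

```text
time: 40.35
tcp_pos: [0.467, -0.4281, 0.143]
tool_rot: [[-0.005, 0.985, 0.172], [-0.016, 0.171, -0.985], [-1.0, -0.008, 0.015]]
force: [-0.3, -0.7, 0.5]
grip_width: 1.001
```

```bash
python3 - <<'E'
from h import *
C,im=snap("wrist","w21.png")
for q in("tape_roll","tape_holder","pick_pot","wash_tray"): print(q,look(q,"wrist",C))
print(tape(C,im,(.463,-.4265,.031),.0315)); print(wproj(C,(.464,-.427,.053)))
go((.38,0,.25),10)
E
```

```text
tape_roll [(0.67, [0.463, -0.422, 0.033])]
tape_holder [(0.61, [0.467, -0.427, 0.016])]
pick_pot [(0.79, [0.36, -0.474, 0.039])]
wash_tray [(0.56, [0.452, -0.288, 0.003])]
(array([316, 192]), array([ 288,  163,   58,   58, 1425], dtype=int32), array([ 0.4634, -0.4262,  0.0315]), array([ 0.45992   , -0.42682758]))
[317.24959474 198.98809634]
move [ -9.33  -1.08 -43.17] turn -0.1 now [ 0.4633 -0.4238  0.1346] psi 9.9 j6 -59.6 t 40.6
```

Call:
send_rows([
  [-7,0,0,0,0],
  [-7,-1,-43,0,0],
  [-7,-1,-43,0,0],
  [-7,-1,-43,0,0],
  [-7,-1,-43,0,0],
  [-7,-1,-43,0,0],
  [-7,-1,-43,0,0],
  [-7,-1,-43,0,0],
  [-7,-1,-43,0,0],
  [-7,-1,-43,0,0],
  [-7,-1,-43,0,0],
  [-7,-1,-43,0,0],
])

```text
time: 41.8
tcp_pos: [0.38, -0.0013, 0.203]
tool_rot: [[-0.017, 0.985, 0.173], [-0.004, 0.173, -0.985], [-1.0, -0.018, 0.001]]
force: [0.5, -0.9, -0.0]
grip_width: 1.0
```

```bash
python3 - <<'E'
from h import *
s=arm.read_state(); print(s["tcp_pos"],s["grip_width"],s["force"])
fr={"cheese_borer":TRAY,"scrub_brush":TRAY,"marker_pen":TIDY,"date_stamp":TIDY}
for n in("top","side","wrist"):
    C,im=snap(n,n+"9.png")
    for q in "cheese_borer scrub_brush marker_pen date_stamp tape_roll wrapped_portion pick_pot".split():
        print(n,q,[(a,x,TIN(x[:2],fr[q]).tolist() if q in fr else "") for a,x in look(q,n,C)])
    if n=="top":
        hs=cv2.cvtColor(im,cv2.COLOR_RGB2HSV)
        for nm,lo,hi,z in(("brush",(80,90,50),(100,255,255),.05),("tape",(20,55,110),(35,200,255),.031),("head",(3,120,60),(14,255,255),.076)):
            m=cv2.inRange(hs,lo,hi); m[:130]=0; m[250:]=0; k,l,st,c=cv2.connectedComponentsWithStats(m)
            print(nm,[(st[i,4],np.round(pix2plane(C,c[i],z)[:2],3).tolist()) for i in range(1,k) if 15<st[i,4]<600])
E
```

```text
[ 0.38002061 -0.00133071  0.20300242] 1.0001591735422573 [ 0.47114066 -0.94013542 -0.01576323]
top cheese_borer [(0.64, [0.477, -0.3, 0.017], [0.0306, -0.0335])]
top scrub_brush [(0.78, [0.41, -0.247, 0.03], [-0.0303, 0.0264])]
top marker_pen [(0.52, [0.446, 0.392, 0.026], [-0.0034, -0.0292])]
top date_stamp [(0.46, [0.5, 0.33, 0.033], [-0.0506, 0.0381])]
top tape_roll [(0.67, [0.462, -0.428, 0.034], '')]
top wrapped_portion [(0.81, [0.563, -0.002, 0.038], ''), (0.45, [0.45, -0.276, 0.004], '')]
top pick_pot [(0.77, [0.364, -0.477, 0.037], '')]
brush [(np.int32(225), [0.408, -0.242])]
tape [(np.int32(32), [0.534, 0.31]), (np.int32(17), [0.527, 0.367]), (np.int32(19), [0.53, 0.346]), (np.int32(237), [0.464, -0.427]), (np.int32(38), [0.462, 0.3]), (np.int32(22), [0.457, -0.685]), (np.int32(30), [0.363, 0.294])]
head [(np.int32(35), [0.502, 0.335]), (np.int32(100), [0.495, -0.281]), (np.int32(22), [0.368, -0.713])]
side cheese_borer [(0.66, [0.473, -0.289, 0.017], [0.0278, -0.0221])]
side scrub_brush []
side marker_pen []
side date_stamp [(0.75, [0.503, 0.346, 0.04], [-0.0553, 0.0225])]
side tape_roll [(0.62, [0.502, 0.346, 0.042], ''), (0.29, [0.473, -0.291, 0.015], '')]
side wrapped_portion [(0.7, [0.56, 0.018, 0.033], '')]
side pick_pot [(0.67, [0.363, -0.464, 0.04], '')]
wrist cheese_borer [(0.61, [0.461, -0.293, 0.016], [0.0154, -0.0248])]
wrist scrub_brush [(0.78, [0.413, -0.241, 0.058], [-0.0267, 0.0321])]
wrist marker_pen [(0.38, [0.555, 0.012, 0.037], [-0.0721, 0.3601])]
wrist date_stamp [(0.32, [0.41, -0.242, 0.057], [0.0987, 0.5976]), (0.21, [0.43, -0.294, 0.008], [0.0842, 0.6514])]
wrist tape_roll []
wrist wrapped_portion [(0.65, [0.556, 0.011, 0.041], '')]
wrist pick_pot []
```

All five items check out in their places, and the pot and the wrapped cheese haven't moved. I'm handing it in.

```bash
python3 -c "
from cell import arm
print(arm.sign_off())"
```

```text
the job is handed in; nothing more can be done
None
```

I cleared all five items in the order asked and handed the job in at about 42 s of the 141 s allowed. The gripper was open and clear of everything.

**Last checks (camera networks plus my own pixel measurements):**
- **Cheese borer:** flat on the tray bottom, about 28 mm to one side of the tray's centre line.
- **Scrubbing brush:** standing on its bristles beside the borer.
- **Marker pen:** in the pen groove, with its top at about 25 mm.
- **Date stamp:** standing in the square well, with its head within about 2 mm of where I aimed it.
- **Tape roll:** its centre is within about 1 mm of the measured post position. It met no resistance going down to foot height.
- **Wrapped cheese and pot of picks:** still where they were, within measuring error.

**What failed or disagreed:**
- **First borer grasp:** it closed on nothing because the fingertips really sit about 22 mm higher than the reported tool point. I found this by touching the surface lightly (8 N) and corrected every later move for it.
- **Tape over the post:** I had used all 16 pictures, so I confirmed it only by measurement and force, not by eye.
- **Network detections:** the last side picture found neither the brush nor the pen, and called the stamp a tape roll. The last wrist picture reported the pen and the stamp in wrong places, with low confidence. The top picture and the earlier close-ups agreed with the positions above.

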